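File the paint test bars and hold the film gauge on the long one

ROBOT

A 7-joint arm with a two-finger parallel gripper is mounted at the origin on a cart in front of the work surface, level with it; the furniture and walls round the work are solid. World frame = base frame: x ahead of the robot, y to its left, z up, the work surface at z = 0. Lengths are in m, angles in rad, forces in N, time in s.
With the tool pointing down it reaches from about 0.4 to 0.875 m from the base axis. Payload 19.3 kg.
Tool frame: the origin (TCP) lies midway between the tips of the shut fingers; the grasp point (between the pads) lies 19 mm behind it; z points along the fingers, y is the line along which they close (so a half turn about z gives the same grasp; the last joint's range is limited). The gripper opens to 85 mm and grips with 20 to 120 N. Pads are 22 mm wide; open, the fingers measure 114 mm over their backs; the gripper's body (76 mm by 85 mm) begins 54 mm behind the grasp point. The pads swing forward as they close: fully open they stand 13 mm farther back than shut.
Start: joints at [1.047, 0.521, -0.036, 1.599, 0.021, 1.021, -0.113], TCP at [0.274, -0.562, 0.231] pointing down, gripper open.
Joint ranges: [-2.91, 2.91], [-0.3, 2.13], [-1.5, 1.42], [0.17, 2.43], [-1.26, 4.41], [0.16, 1.93], [-2.52, 2.52]. Speed limits (rad/s): [1.89, 1.89, 2.39, 2.39, 3.01, 3.01, 3.01].

INTERFACE

Orientations are given as [roll, pitch, yaw] about the fixed x, y, z axes, in that order (R = Rz(yaw) Ry(pitch) Rx(roll)).
In Python, from workcell import telemetry, grab_frame, calibration, bot, outline_of, landmark_of gives the robot as it stands. The module is installed in compiled form; this text tells all that it offers.
- The arm moves only by the shell command python3 -m inch 'ROWS' [FORCE]. ROWS is JSON, a list of rows, each a list of 7 numbers: the shift along the tool's x, y, z in m, then the turn, a rotation vector about the tool's x, y, z in rad, then the closure, from 0 (fully open) to 1 (shut). A call has 1 to 5 rows; each row shifts and turns the commanded pose from where the row before left it, along the tool's axes as they then stand; what a row does not reach is not made up. A row lasts 1/10 s, in which the tool goes at most 50 mm and 8.59 degrees, less where a joint would pass 70% of its speed; a pose out of reach is approached as far as the arm can. A call is refused whole if a number of a shift passes 0.05 or a number of a turn 0.15, either way. A call with a gripper value outside its range is refused whole. The fingers move at their own pace and stop on an object; FORCE is the grip in N (left out, the last holds). Time passes only in rows, so rows that do not move let the fingers close. It gives the time, the measured TCP pose, the force, the opening and the grip force at its end, in the units of the state.
- telemetry.observe(): the state, without advancing time (a new reading comes with each control period).
- grab_frame(name): name is "side" or "top"; returns the picture (400x640x3 uint8, red, green, blue); there is no depth.
- calibration(name): a dict with "fovy" (degrees; the focal length in pixels is half the picture's height over the tangent of half this angle, whatever the lens; pixels are square), "cx", "cy" (the principal point, pixels), "dist" ([k1, k2, p1, p2, k3] as OpenCV has them; the pictures are not rectified), "pose" (4x4, takes a point from camera to world coordinates). Camera axes: x right, y down, z forward; pixel columns grow to the right and rows downward; lengths in m; the calibration is good to about 2 mm. A picture is of the moment at which its call begins. calibration takes no time and is no camera call.
- bot.job_done(): hands the job in; it is judged then, once.
Trained networks look in the newest picture that a camera, given by its name, has taken for a name from the list of things; names that differ only in an ending like _2 or _b are one class to them, and where a whole thing is asked for, a point or a joint stands for the part that bears it (a point fixed in the world has none). Each returns a list of dicts, best first, with "score" (0 to 1); they miss things now and then, are a little off and sometimes report something else, mostly with a low value. They report only what shows in the picture. A call takes as long as a camera call. They do not tell look-alikes from the thing itself.
- outline_of(label, camera): "region" (400x640 bool, what is visible of it) and "rect" ([left, top, right, bottom] in pixels, round what is visible of it).
- landmark_of(label, camera): "xy" ([column, row] in pixels: a listed point, or the origin of a listed thing).
The state is a dict: "clock": time; "qpos": joint angles; "qd": joint speeds; "joint_efforts": joint torques, N m; "position": TCP position; "tool_rot": TCP orientation; "force": force on the tool from outside, world axes, zero at the start; "moment": the same for the moment, N m; "grip_width": finger opening in m; "finger_force": force on a finger pad.
Only numpy, scipy, OpenCV 4.12 (cv2) and the standard library are available. Lean on these libraries where they do the work, as an engineer would, in place of code of your own. Each camera call takes 0.05 s, during which the arm holds its last target. There are 200 camera calls.

TASK

Two look-alike paint test bars, one longer than the other, lie on the trolley: lay each flat in the slot of the grey tray that matches its length, either way round, and let go of it. Then lift the orange pen gauge out of its stand and stand its sprung tip on the dot in the ring marked on the long bar, holding the gauge upright and pressing gently so that the tip goes about half way in and never hard against its stop. The job ends while you are still holding the gauge there; keep the tape roll and the sanding block where they are.

Things in the scene. Friction and masses are not known exactly. Their poses are not given: they have to be found in the camera images.
- tray: grey flat filing tray, 136 (x) x 146 (y) x 10 mm high, fixed. Origin at the centre of its underside on the trolley top, z up. Two slots run along its x axis; slot floors are 4 mm above the trolley, the rim 10 mm, so slots are 6 mm deep
- slot_long (a point): centre of the floor of the long slot (110 mm along x, 40 mm along y), on the tray's +y side, 40 mm from the tray's middle; axes as the tray's
- slot_short (a point): centre of the floor of the short slot (80 mm along x, 40 mm along y), on the tray's -y side, 40 mm from the tray's middle; axes as the tray's
- bar_long: long test bar, aluminium with blue painted top, 100 (x, lengthwise) x 30 (y) x 24 mm (z), 0.16 kg; origin at the centre of its underside
- bar_long_center (a point): centre of the long bar, 12 mm above its underside; axes as the bar's. Grip across the 30 mm width
- bar_long_spot (a point): the dot in the centre of the marked black-and-white ring (19 mm across) on the top face of the long bar, 28 mm from the bar's centre towards its +x end, 24 mm above its underside
- bar_short: short test bar, same look, 70 (x) x 30 (y) x 24 mm (z), 0.11 kg; a like ring lies on it, which is not used; origin at the centre of its underside
- bar_short_center (a point): centre of the short bar, 12 mm above its underside; axes as the bar's
- stand: grey block, 66 x 66 x 55 mm high, fixed, with an upright hole of 27 mm diameter right through, in which the gauge hangs by its collar; origin at the centre of its underside, z up
- gauge: pen gauge, 0.13 kg, hanging upright in the stand; round about its z axis, which points from tip to top. Origin on its axis at the underside of the black collar (40 mm diameter, 6 mm thick), which rests on the stand's top. Orange grip above: 26 mm diameter, from 6 to 80 mm above the origin, black cap to 85 mm. Below: steel barrel 22 mm diameter to 30 mm under the origin, then the sprung tip
- gauge_grip (a point): where to grip the gauge: on its axis, 50 mm above the collar's underside and 95 mm above the end of the tip when the tip is out; 105 mm above the trolley in the stand
- gauge_tip (a point): end of the sprung tip (6 mm diameter), 45 mm under the collar's underside while out; the tip hangs 10 mm above the trolley in the stand
- plunger (a joint): how far the sprung tip is pushed in, m: 0 out, 0.010 at its stop. Spring: 0.8 N at the start of travel, 2.8 N half way, 4.8 N just before the stop
- tape_a: loose roll of yellow masking tape lying flat, 104 mm across, 24 mm high; leave alone; origin at the centre of its underside
- sand_block: loose dark sanding block, 64 x 118 x 31 mm; leave alone; origin at the centre of its underside
Things that resemble listed ones, but are neither listed nor needed, are in the scene too. What is shaped like the stand but pink or turquoise is not meant.

How it is judged:
By the outcome, as a careful person would: the job done as asked, in the order asked, and still so for the second after the job is handed in, while the arm keeps its last pose, push and grip.
It also fails if it takes over 72 s, if anything falls off the work surface, if the arm or the gripper's body presses on something with over 40 N, if the wrist force passes 120 N, or if a joint passes its speed limit or range.

## Working session

There is one attempt and no reset: what is moved stays moved. The work goes in short steps, Python scripts to look and compute and a shell command to move; the robot and the scene stay as the last step left them, time stands still between calls to the robot, and variables do not carry over. Pictures are saved under pics/ and viewed, at most 10 in all, crops included, and the job is handed in when it is done.

```bash
mkdir -p pics; cat > h.py <<'E'
import numpy as np, cv2
from workcell import telemetry, grab_frame, calibration, bot, outline_of, landmark_of
from scipy.spatial.transform import Rotation as R
def cam(n):
    c=calibration(n); f=200/np.tan(np.radians(c["fovy"])/2)
    return np.array([[f,0,c["cx"]],[0,f,c["cy"]],[0,0,1]]),np.array(c["dist"]),np.array(c["pose"])
def toplane(n,px,z):
    K,d,P=cam(n); u=cv2.undistortPoints(np.array(px,float).reshape(-1,1,2),K,d).reshape(-1,2)
    r=np.c_[u,np.ones(len(u))]@P[:3,:3].T; o=P[:3,3]
    return o+r*((z-o[2])/r[:,2])[:,None]
def proj(n,pts):
    K,d,P=cam(n); T=np.linalg.inv(P)
    return cv2.projectPoints(np.array(pts,float).reshape(-1,3),cv2.Rodrigues(T[:3,:3])[0],T[:3,3],K,d)[0].reshape(-1,2)
def save(n,name):
    im=grab_frame(n); cv2.imwrite("pics/"+name,im[:,:,::-1]); return im
E
python3 - <<'E'
from h import *
ims=[save(n,n+"0.png") for n in("side","top")]
np.set_printoptions(precision=3,suppress=True)
for n in("side","top"): print(n,cam(n)[0][0,0],cam(n)[2])
s=telemetry.observe(); print({k:np.round(v,3) for k,v in s.items()})
for l in["tray","slot_long","slot_short","bar_long","bar_long_center","bar_short_center","bar_long_spot","stand","gauge","gauge_grip","tape_a","sand_block"]:
    for n in("top","side"):
        print(l,n,[(np.round(d["xy"]).astype(int).tolist(),round(d["score"],2)) for d in landmark_of(l,n)])
E
```

```text
side 417.009798832582 [[-0.953 -0.151  0.264  0.232]
 [-0.304  0.489 -0.817  1.034]
 [-0.006 -0.859 -0.512  0.697]
 [ 0.     0.     0.     1.   ]]
top 397.98488700407574 [[-0.027 -0.981  0.19   0.3  ]
 [-1.     0.027 -0.003  0.103]
 [-0.002 -0.19  -0.982  1.292]
 [ 0.     0.     0.     1.   ]]
{'clock': np.float64(0.1), 'qpos': array([ 1.047,  0.522, -0.036,  1.6  ,  0.021,  1.021, -0.113]), 'qd': array([-0.002, -0.001,  0.001, -0.002, -0.002,  0.001,  0.   ]), 'joint_efforts': array([  0.002, -92.849,   1.983, -37.054,   0.018,   0.005,   0.   ]), 'position': array([ 0.274, -0.562,  0.231]), 'tool_rot': array([-3.141,  0.   ,  0.454]), 'force': array([-0.344, -0.113, -0.431]), 'moment': array([-0.031,  0.04 ,  0.065]), 'finger_force': np.float64(0.0), 'grip_width': np.float64(0.085)}
tray top [([391, 224], 0.79)]
tray side [([350, 191], 0.7)]
slot_long top [([380, 223], 0.66)]
slot_long side [([353, 193], 0.81)]
slot_short top [([406, 217], 0.79)]
slot_short side [([354, 183], 0.7)]
bar_long top [([308, 193], 0.81)]
bar_long side [([290, 238], 0.9), ([253, 213], 0.2)]
bar_long_center top [([301, 189], 0.86)]
bar_long_center side []
bar_short_center top [([324, 237], 0.67)]
bar_short_center side [([280, 228], 0.74), ([346, 225], 0.56)]
bar_long_spot top [([298, 178], 0.5)]
bar_long_spot side [([280, 228], 0.81)]
stand top [([216, 231], 0.78), ([254, 223], 0.67), ([254, 187], 0.67), ([345, 268], 0.55)]
stand side [([310, 282], 0.77), ([266, 271], 0.68), ([389, 221], 0.65), ([297, 178], 0.58), ([255, 214], 0.27)]
gauge top [([305, 191], 0.74), ([254, 224], 0.68)]
gauge side [([309, 261], 0.91)]
gauge_grip top [([250, 224], 0.56)]
gauge_grip side [([314, 246], 0.83)]
tape_a top [([322, 149], 0.62)]
tape_a side [([255, 214], 0.59)]
sand_block top [([398, 159], 0.77), ([405, 218], 0.41)]
sand_block side [([295, 180], 0.92)]
```

View pics/top0.png

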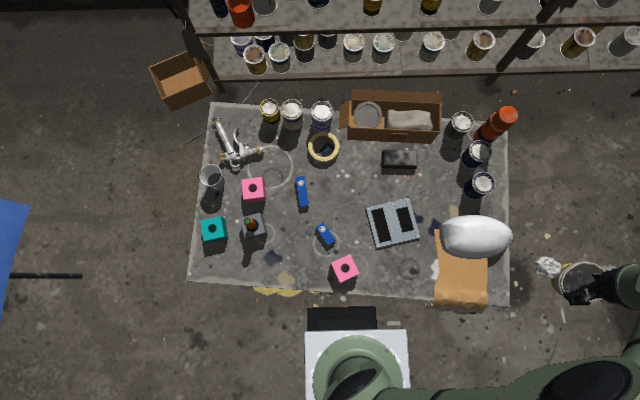

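View pics/side0.png

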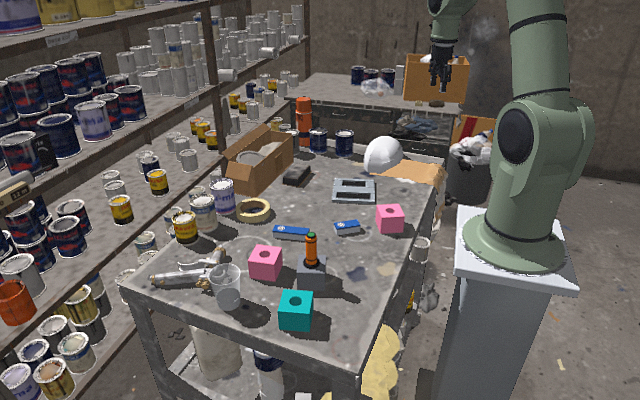

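The top view shows the long bar at (302,192), the short bar at (326,235), the tray at (393,223) and the grey stand with the gauge at (254,225). There are look-alikes: pink blocks at (253,188) and (345,268), and a turquoise one at (213,229). Only the block at (254,225) is grey and holds the orange gauge. One enlarged crop next, to confirm this.

```bash
python3 - <<'E'
from h import *
t=cv2.imread("pics/top0.png"); s=cv2.imread("pics/side0.png")
a=cv2.resize(t[140:290,230:430],(800,600),interpolation=cv2.INTER_CUBIC)
cv2.imwrite("pics/cropt.png",a)
b=cv2.resize(s[165:315,230:430],(800,600),interpolation=cv2.INTER_CUBIC)
cv2.imwrite("pics/crops.png",b)
E
```

```text
(no output)
```

View pics/cropt.png

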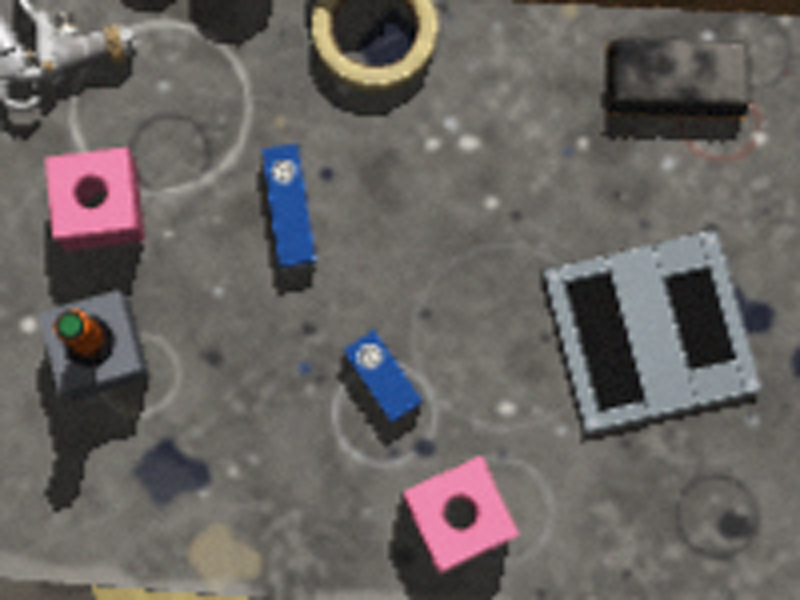

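View pics/crops.png

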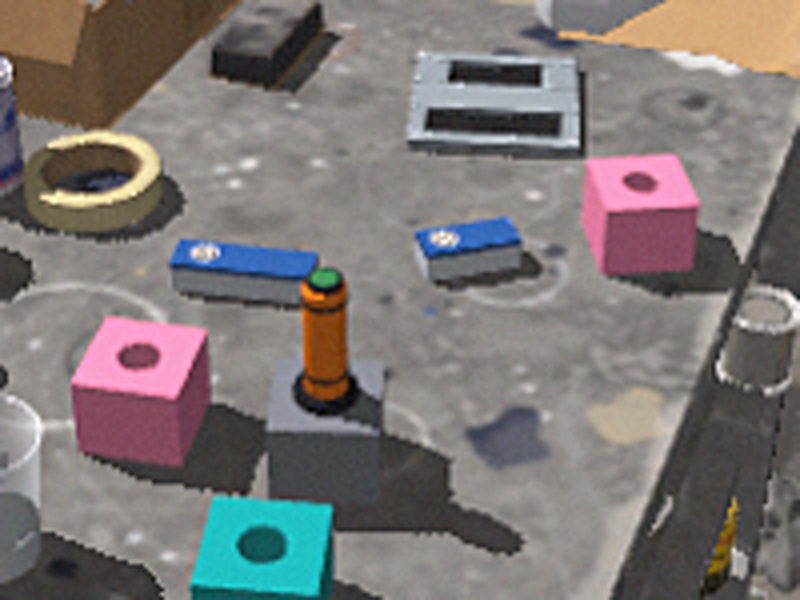

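The crops confirm it. The grey stand with the orange gauge is at top (253,222) and side (311,265). The long slot is the left one in the top view, and each bar's ring is nearest its upper end. Next I work out the poses.

```bash
python3 - <<'E'
from h import *
np.set_printoptions(precision=4,suppress=True)
off={"top":(230,140),"side":(230,165)}
def crop(n,p): return (np.array(p,float)+.5)/4-.5+np.array(off[n])
for n in("top","side"):
    im=cv2.imread(f"pics/{n}0.png"); hsv=cv2.cvtColor(im,cv2.COLOR_BGR2HSV)
    m=cv2.inRange(hsv,(105,130,90),(125,255,255))
    m[:140]=0;m[260:]=0;m[:,:260]=0;m[:,400:]=0
    k,lab,st,_=cv2.connectedComponentsWithStats(cv2.morphologyEx(m,cv2.MORPH_CLOSE,np.ones((5,5))))
    for i in range(1,k):
        if st[i,4]<60: continue
        ys,xs=np.where(lab==i)
        px=np.concatenate([np.c_[xs+a,ys+b] for a in(-.5,.5) for b in(-.5,.5)])
        w=toplane(n,px,.024)[:,:2].astype(np.float32)
        c,sz,a=cv2.minAreaRect(w); print(n,"bar",np.array(c),np.array(sz),a, "mean",toplane(n,np.c_[xs,ys],.024).mean(0)[:2])
def quad(n,l,p,z):
    w=toplane(n,crop(n,p),z)[:,:2]; e=np.roll(w,-1,0)-w
    print(n,l,w.mean(0),np.linalg.norm(e,axis=1),np.degrees(np.arctan2(e[:,1],e[:,0])))
quad("top","tray",[(548,270),(714,233),(758,388),(590,428)],.010)
quad("side","tray",[(416,55),(578,58),(582,149),(409,143)],.010)
quad("top","slotL",[(567,282),(608,272),(643,402),(598,413)],.010)
quad("top","slotS",[(667,277),(709,267),(737,357),(693,367)],.010)
quad("top","stand",[(42,312),(122,291),(146,373),(60,396)],.055)
quad("side","stand",[(273,362),(384,364),(384,432),(268,430)],.055)
print("cap",toplane("top",crop("top",[(70,325)]),.14),toplane("side",crop("side",[(326,278)]),.14))
print("spots",toplane("top",crop("top",[(284,172),(370,355)]),.024),toplane("side",crop("side",[(206,252),(444,238)]),.024))
E
```

```text
top bar [0.5934 0.157 ] [0.102  0.0329] 7.325500965118408 mean [0.5932 0.1569]
top bar [0.4504 0.0845] [0.0738 0.033 ] 31.79477310180664 mean [0.4473 0.0827]
side bar [0.4527 0.0837] [0.0738 0.0355] 32.23582077026367 mean [0.4501 0.0837]
side bar [0.5943 0.1565] [0.1028 0.0345] 7.536342144012451 mean [0.5942 0.1563]
top tray [ 0.4842 -0.1368] [0.1405 0.1313 0.1401 0.1327] [ -78.8579 -168.3173  101.7387   11.8721]
side tray [ 0.4834 -0.1346] [0.1393 0.1495 0.1357 0.1456] [-165.0807  102.2008   13.3351  -76.4032]
top slotL [ 0.4749 -0.0968] [0.0347 0.1094 0.0375 0.1094] [ -77.7346 -168.3341  102.0936   10.2018]
top slotS [ 0.4932 -0.1772] [0.0356 0.0767 0.0368 0.0762] [ -78.0749 -166.7804  101.2101   12.337 ]
top stand [0.4789 0.3106] [0.0646 0.0681 0.0689 0.0682] [ -76.5545 -163.9685  103.5622   12.4721]
side stand [0.4806 0.3131] [0.0674 0.0616 0.0668 0.0618] [-164.3132  106.7284   15.8769  -72.7168]
cap [[0.4801 0.3129 0.14  ]] [[0.4806 0.3115 0.14  ]]
spots [[0.6203 0.1596 0.024 ]
 [0.4674 0.0934 0.024 ]] [[0.6221 0.1569 0.024 ]
 [0.4679 0.0911 0.024 ]]
```

```bash
cat > go.py <<'E'
# how far from here to x y z yaw(deg), in tool axes
import sys; from h import *
x,y,z,yaw=map(float,sys.argv[1:5]); s=telemetry.observe()
T=R.from_euler("xyz",s["tool_rot"]); d=T.inv().apply(np.array([x,y,z])-s["position"])
G=[R.from_euler("xyz",[np.pi,0,np.radians(yaw+k)]) for k in(0,180)]
r=min(((T.inv()*g).as_rotvec() for g in G),key=np.linalg.norm)
print("t",round(float(s["clock"]),2),"pos",np.round(s["position"],4),"shift",np.round(d,4),"turn",np.round(r,4),"q",np.round(s["qpos"],2),"F",np.round(s["force"],1),"w",round(float(s["grip_width"]),4),round(float(s["finger_force"]),1))
E
python3 go.py 0.451 0.084 0.12 32
```

```text
t 1.3 pos [ 0.274  -0.5617  0.2313] shift [ 0.4422 -0.5028  0.1113] turn [-0.     -0.     -0.1047] q [ 1.05  0.52 -0.04  1.6   0.02  1.02 -0.11] F [-0.4 -0.3  0.2] w 0.0852 0.0
```

```bash
python3 -m inch '[[0.028,-0.032,0,0,0,0,0],[0.028,-0.032,0,0,0,0,0],[0.028,-0.032,0,0,0,0,0],[0.028,-0.032,0,0,0,0,0],[0.028,-0.032,0,0,0,0,0]]' 40
python3 -m inch '[[0.028,-0.032,0,0,0,-0.02,0],[0.028,-0.032,0,0,0,-0.02,0],[0.028,-0.032,0,0,0,-0.02,0],[0.028,-0.032,0,0,0,-0.02,0],[0.028,-0.032,0,0,0,-0.02,0]]'
python3 -m inch '[[0.028,-0.032,0.01,0,0,0,0],[0.028,-0.032,0.01,0,0,0,0],[0.028,-0.032,0.01,0,0,0,0],[0.028,-0.032,0.01,0,0,0,0],[0,0,0,0,0,0,0]]'
python3 go.py 0.451 0.084 0.12 32
```

```text
clock: 1.8
position: [0.3299, -0.3549, 0.2314]
tool_rot: [3.141, -0.0, 0.454]
force: [2.3, -0.6, -1.1]
grip_width: 0.0854
finger_force: 0.0
clock: 2.3
position: [0.3773, -0.1478, 0.2316]
tool_rot: [3.141, -0.0, 0.554]
force: [0.6, -0.6, 0.3]
grip_width: 0.0856
finger_force: 0.0
clock: 2.8
position: [0.4053, 0.0232, 0.1907]
tool_rot: [-3.14, -0.001, 0.56]
force: [-0.1, -1.6, 0.4]
grip_width: 0.0852
finger_force: 0.0
t 2.8 pos [0.4053 0.0232 0.1907] shift [ 0.0709 -0.0272  0.0708] turn [-0.0015 -0.0007  0.0017] q [ 0.12  0.25 -0.37  2.17  0.13  0.74 -1.35] F [-0.1 -1.6  0.4] w 0.0852 0.0
```

```bash
python3 -m inch '[[0.035,-0.0135,0.03,0,0,0,0],[0.036,-0.0137,0.03,0,0,0,0],[0,0,0.03,0,0,0,0],[0,0,0.03,0,0,0,0.3],[0,0,0.02,0,0,0,0.5]]'
python3 -m inch '[[0,0,0,0,0,0,0.5],[0,0,0,0,0,0,0.5]]'
python3 go.py 0.451 0.084 0.005 32; python3 -c "
from h import *; save('top','t1.png'); save('side','s1.png')
a=cv2.imread('pics/s1.png')[150:300,230:430]; b=cv2.imread('pics/t1.png')[140:290,230:430]
cv2.imwrite('pics/c1.png',cv2.resize(np.hstack([a,b]),(800,300),interpolation=cv2.INTER_CUBIC))"
```

```text
clock: 3.3
position: [0.4506, 0.0787, 0.0495]
tool_rot: [-3.141, 0.001, 0.554]
force: [1.2, 0.1, 0.4]
grip_width: 0.0591
finger_force: 0.0
clock: 3.5
position: [0.4513, 0.0788, 0.0518]
tool_rot: [3.142, 0.0, 0.554]
force: [0.3, -0.5, 0.6]
grip_width: 0.0424
finger_force: 0.0
t 3.5 pos [0.4513 0.0788 0.0518] shift [ 0.0025 -0.0046  0.0468] turn [ 0.      0.0002 -0.0047] q [-0.1   0.58 -0.27  2.15  0.34  0.45 -1.64] F [ 0.3 -0.5  0.6] w 0.0424 0.0
```

View pics/c1.png

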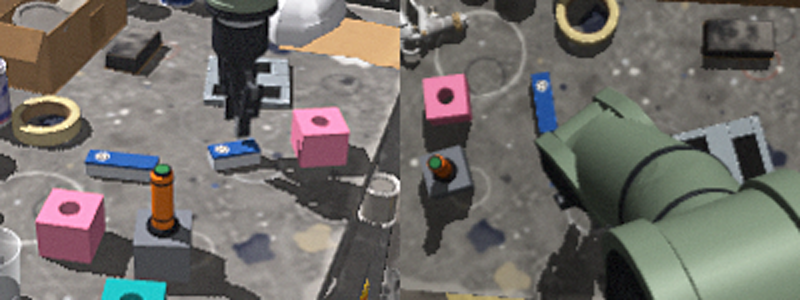

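The gripper hangs just above the short bar (side crop 235,150). I open it a little, correct sideways, go down and grip.

```bash
python3 -m inch '[[0.0025,-0.0046,0,0,0,-0.005,0.3],[0,0,0.02,0,0,0,0.3],[0,0,0.02,0,0,0,0.3],[0,0,0.007,0,0,0,0.3],[0,0,0,0,0,0,0.3]]'
python3 -m inch '[[0,0,0,0,0,0,1],[0,0,0,0,0,0,1],[0,0,0,0,0,0,1],[0,0,0,0,0,0,1],[0,0,0,0,0,0,1]]' 40
python3 go.py 0.492 -0.175 0.12 11.8
```

```text
clock: 4.1
position: [0.4506, 0.0843, 0.0042]
tool_rot: [-3.141, 0.001, 0.559]
force: [0.9, 0.7, 0.8]
grip_width: 0.0595
finger_force: 0.0
clock: 4.6
position: [0.4513, 0.0842, 0.0053]
tool_rot: [3.141, -0.001, 0.559]
force: [-2.1, 0.3, 10.4]
grip_width: 0.029
finger_force: 39.1
t 4.6 pos [0.4513 0.0842 0.0053] shift [-0.1027  0.2414 -0.1147] turn [ 2.000e-04 -1.400e-03  3.526e-01] q [-0.16  0.67 -0.2   2.16  0.39  0.34 -1.7 ] F [-2.1  0.3 10.4] w 0.029 39.1
```

```bash
python3 -m inch '[[0,0,-0.035,0,0,0,1],[0,0,-0.04,0,0,0,1],[-0.02,0.04,-0.04,0,0,0,1],[-0.025,0.04,0,0,0,0,1],[-0.02,0.04,0,0,0,0,1]]'
python3 -m inch '[[-0.02,0.04,0,0,0,0,1],[-0.02,0.04,0,0,0,0,1],[0,0.04,0,0,0,0.11,1],[0,0,0,0,0,0.12,1],[0,0,0,0,0,0.12,1]]'
python3 -m inch '[[0,0,0,0,0,0,1]]'
python3 go.py 0.492 -0.1755 0.012 11.8; python3 -c "
from h import *; save('side','s2.png')
a=cv2.imread('pics/s2.png')[100:220,280:440]
cv2.imwrite('pics/c2.png',cv2.resize(a,(640,480),interpolation=cv2.INTER_CUBIC))"
```

```text
clock: 5.1
position: [0.4588, -0.0466, 0.1144]
tool_rot: [3.14, -0.002, 0.559]
force: [1.7, -0.3, -1.8]
grip_width: 0.0295
finger_force: 41.1
clock: 5.6
position: [0.4884, -0.169, 0.1131]
tool_rot: [3.141, -0.001, 0.201]
force: [-0.3, 1.1, -0.6]
grip_width: 0.0292
finger_force: 41.0
clock: 5.7
position: [0.4883, -0.1679, 0.1131]
tool_rot: [3.141, -0.0, 0.206]
force: [0.7, -0.6, -1.7]
grip_width: 0.0291
finger_force: 41.0
t 5.7 pos [ 0.4883 -0.1679  0.1131] shift [0.002  0.0082 0.1011] turn [ 0.0003 -0.0004  0.0001] q [ 0.4   0.53 -0.24  1.98  0.2   0.66 -1.33] F [ 0.7 -0.6 -1.7] w 0.0291 41.0
```

View pics/c2.png

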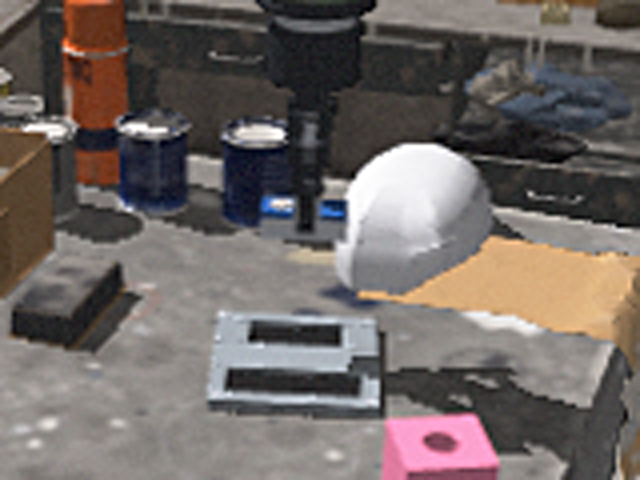

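The bar is held level (crop 305,215) and the slot is free. I lower it into the short slot.

```bash
python3 -m inch '[[0.002,0.008,0,0,0,0,1],[0,0,0.03,0,0,0,1],[0,0,0.03,0,0,0,1],[0,0,0.022,0,0,0,1],[0,0,0,0,0,0,1]]'
python3 go.py 0.492 -0.1755 0.010 11.8
python3 -m inch '[[0,0,0.01,0,0,0,1],[0,0,0.006,0,0,0,1],[0,0,0.003,0,0,0,1],[0,0,0,0,0,0,1]]'
python3 go.py 0.492 -0.1755 0.0097 11.8
```

```text
clock: 6.25
position: [0.4907, -0.1749, 0.0285]
tool_rot: [-3.14, 0.003, 0.211]
force: [0.3, 0.1, -1.0]
grip_width: 0.0291
finger_force: 40.9
t 6.25 pos [ 0.4907 -0.1749  0.0285] shift [0.0012 0.0009 0.0185] turn [-0.0019  0.0032  0.0054] q [ 0.37  0.68 -0.19  2.    0.26  0.49 -1.37] F [ 0.3  0.1 -1. ] w 0.0291 40.9
clock: 6.65
position: [0.4921, -0.1752, 0.0118]
tool_rot: [3.141, -0.0, 0.209]
force: [-0.8, -0.4, -1.6]
grip_width: 0.0295
finger_force: 41.0
t 6.65 pos [ 0.4921 -0.1752  0.0118] shift [-0.0001  0.0003  0.0021] turn [ 0.0001 -0.0002  0.0031] q [ 0.36  0.71 -0.18  2.    0.27  0.45 -1.38] F [-0.8 -0.4 -1.6] w 0.0295 41.0
```

```bash
python3 -m inch '[[0,0,0.0015,0,0,0,1],[0,0,0,0,0,0,1]]'
python3 -m inch '[[0,0,0,0,0,0,0.45],[0,0,0,0,0,0,0.45],[0,0,0,0,0,0,0.45]]'
python3 -m inch '[[0,0,-0.005,0,0,0,0.45],[0,0,-0.02,0,0,0,0.4],[0,0,-0.04,0,0,0,0],[0,0,-0.05,0,0,0,0],[0,0,0,0,0,0,0]]'
python3 go.py 0.594 0.157 0.125 7.4
```

```text
clock: 6.85
position: [0.4921, -0.1751, 0.0103]
tool_rot: [3.141, -0.0, 0.209]
force: [-0.6, 0.3, -1.8]
grip_width: 0.0296
finger_force: 41.0
clock: 7.15
position: [0.492, -0.1751, 0.0102]
tool_rot: [3.142, -0.0, 0.209]
force: [0.5, -0.5, 1.3]
grip_width: 0.0467
finger_force: 0.0
clock: 7.65
position: [0.4945, -0.1758, 0.1308]
tool_rot: [3.138, -0.007, 0.208]
force: [1.0, -0.0, -2.4]
grip_width: 0.0848
finger_force: 0.0
t 7.65 pos [ 0.4945 -0.1758  0.1308] shift [ 0.1662 -0.3051  0.0058] turn [ 0.0036 -0.0071  0.0793] q [ 0.42  0.51 -0.25  1.95  0.19  0.7  -1.31] F [ 1.  -0.  -2.4] w 0.0848 0.0
```

```bash
python3 -m inch '[[0.02,-0.038,0,0,0,0,0],[0.02,-0.038,0,0,0,0,0],[0.02,-0.038,0,0,0,0.04,0],[0.02,-0.038,0,0,0,0.04,0],[0.02,-0.038,0,0,0,0,0]]'
python3 -m inch '[[0.02,-0.038,0,0,0,0,0],[0.02,-0.038,0,0,0,0,0.3],[0.02,-0.038,0,0,0,0,0.3],[0,0,0,0,0,0,0.3],[0,0,0,0,0,0,0.3]]'
python3 go.py 0.594 0.157 0.005 7.4; python3 -c "
from h import *; save('side','s3.png'); save('top','t3.png')
a=cv2.imread('pics/s3.png')[150:270,260:420]; b=cv2.imread('pics/t3.png')[150:270,280:440]
cv2.imwrite('pics/c3.png',cv2.resize(np.hstack([a,b]),(800,300),interpolation=cv2.INTER_CUBIC))"
```

```text
clock: 8.15
position: [0.5555, 0.0318, 0.1256]
tool_rot: [3.141, -0.0, 0.127]
force: [1.4, 0.6, -0.4]
grip_width: 0.0852
finger_force: 0.0
clock: 8.65
position: [0.6, 0.1517, 0.1251]
tool_rot: [-3.141, 0.0, 0.131]
force: [0.5, -1.2, -0.5]
grip_width: 0.0597
finger_force: 0.0
t 8.65 pos [0.6    0.1517 0.1251] shift [-0.0052 -0.006   0.1201] turn [-0.0001  0.0002  0.0014] q [-0.19  0.64 -0.23  1.7   0.18  0.82 -1.94] F [ 0.5 -1.2 -0.5] w 0.0597 0.0
```

View pics/c3.png

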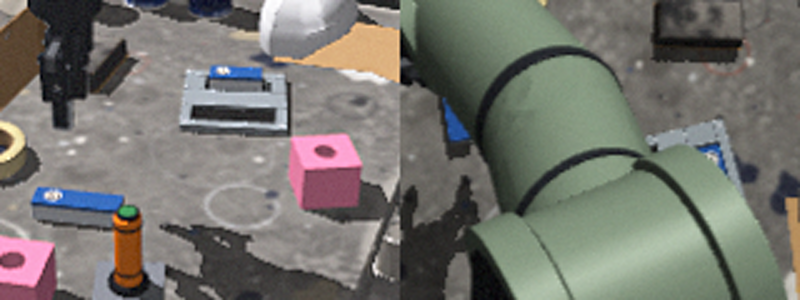

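The short bar sits in its slot (side crop 237,75). Next is the long bar.

```bash
python3 -m inch '[[-0.0052,-0.006,0.02,0,0,0,0.3],[0,0,0.04,0,0,0,0.3],[0,0,0.03,0,0,0,0.3],[0,0,0,0,0,0,0.3]]'
python3 go.py 0.594 0.157 0.005 7.4
python3 -m inch '[[0,0,0.02,0,0,0,0.3],[0,0,0.0095,0,0,0,0.3],[0,0,0,0,0,0,0.3]]'
python3 -m inch '[[0,0,0,0,0,0,1],[0,0,0,0,0,0,1],[0,0,0,0,0,0,1],[0,0,0,0,0,0,1],[0,0,0,0,0,0,1]]' 40
python3 go.py 0.4756 -0.0968 0.12 11.8
```

```text
clock: 9.15
position: [0.5921, 0.1541, 0.0321]
tool_rot: [3.14, 0.005, 0.128]
force: [0.0, -0.8, -0.0]
grip_width: 0.06
finger_force: 0.0
t 9.15 pos [0.5921 0.1541 0.0321] shift [ 0.0024 -0.0027  0.0271] turn [ 0.0014  0.0054 -0.0016] q [-0.22  0.77 -0.2   1.75  0.23  0.65 -1.99] F [ 0.  -0.8 -0. ] w 0.06 0.0
clock: 9.45
position: [0.5941, 0.1553, 0.0058]
tool_rot: [3.141, 0.001, 0.128]
force: [-0.7, 0.1, 1.2]
grip_width: 0.0597
finger_force: 0.0
clock: 9.95
position: [0.5949, 0.156, 0.007]
tool_rot: [-3.142, -0.001, 0.129]
force: [-2.0, -1.0, 9.4]
grip_width: 0.0292
finger_force: 40.0
t 9.95 pos [0.5949 0.156  0.007 ] shift [-0.1505  0.2354 -0.1132] turn [-0.     -0.0015 -0.0774] q [-0.23  0.81 -0.19  1.75  0.24  0.6  -2.  ] F [-2.  -1.   9.4] w 0.0292 40.0
```

```bash
python3 -m inch '[[0,0,-0.035,0,0,0,1],[0,0,-0.04,0,0,0,1],[-0.02,0.034,-0.038,0,0,0,1],[-0.022,0.034,0,0,0,0,1],[-0.022,0.034,0,0,0,0,1]]'
python3 -m inch '[[-0.022,0.034,0,0,0,0,1],[-0.022,0.034,0,0,0,0,1],[-0.022,0.034,0,0,0,-0.04,1],[-0.02,0.031,0,0,0,-0.04,1],[0,0,0,0,0,0,1]]'
python3 -m inch '[[0,0,0,0,0,0,1]]'
python3 go.py 0.4760 -0.0967 0.0115 11.8
```

```text
clock: 10.45
position: [0.5451, 0.0487, 0.1171]
tool_rot: [3.141, -0.003, 0.129]
force: [0.5, -1.1, -2.1]
grip_width: 0.0293
finger_force: 40.6
clock: 10.95
position: [0.4763, -0.0986, 0.1159]
tool_rot: [3.14, 0.001, 0.204]
force: [-0.1, 0.8, -1.7]
grip_width: 0.0292
finger_force: 40.5
clock: 11.05
position: [0.4785, -0.0945, 0.116]
tool_rot: [3.141, -0.001, 0.207]
force: [0.5, 0.9, -1.6]
grip_width: 0.029
finger_force: 40.5
t 11.05 pos [ 0.4785 -0.0945  0.116 ] shift [-0.003   0.0016  0.1045] turn [ 0.0004 -0.001   0.0006] q [ 0.27  0.49 -0.26  2.05  0.21  0.63 -1.49] F [ 0.5  0.9 -1.6] w 0.029 40.5
```

```bash
python3 -m inch '[[-0.0028,0.0016,0.02,0,0,0,1],[0,0,0.035,0,0,0,1],[0,0,0.03,0,0,0,1],[0,0,0,0,0,0,1],[0,0,0,0,0,0,1]]'
python3 go.py 0.4760 -0.0967 0.0117 11.8
python3 -m inch '[[0,0,0.01,0,0,0,1],[0,0,0.006,0,0,0,1],[0,0,0.0015,0,0,0,1],[0,0,0,0,0,0,1]]'
python3 go.py 0.4760 -0.0967 0.0115 11.8
```

```text
clock: 11.55
position: [0.4763, -0.095, 0.0309]
tool_rot: [-3.141, 0.0, 0.21]
force: [0.8, -0.0, -1.2]
grip_width: 0.0289
finger_force: 40.4
t 11.55 pos [ 0.4763 -0.095   0.0309] shift [-0.0006  0.0016  0.0192] turn [-0.0003  0.0004  0.0041] q [ 0.22  0.64 -0.2   2.09  0.28  0.44 -1.55] F [ 0.8 -0.  -1.2] w 0.0289 40.4
clock: 11.95
position: [0.476, -0.0959, 0.0129]
tool_rot: [-3.142, -0.0, 0.209]
force: [0.4, -0.2, -0.3]
grip_width: 0.0291
finger_force: 40.5
t 11.95 pos [ 0.476  -0.0959  0.0129] shift [-0.0001  0.0008  0.0014] turn [-0.     -0.      0.0028] q [ 0.21  0.68 -0.18  2.09  0.3   0.4  -1.56] F [ 0.4 -0.2 -0.3] w 0.0291 40.5
```

```bash
python3 -m inch '[[0,0,0.0015,0,0,0,1],[0,0,0,0,0,0,1]]'
python3 -m inch '[[0,0,0,0,0,0,0.45],[0,0,0,0,0,0,0.45],[0,0,0,0,0,0,0.45]]'
python3 -m inch '[[0,0,-0.005,0,0,0,0.45],[0,0,-0.02,0,0,0,0.4],[0,0,-0.045,0,0,0,0.3],[0,0,-0.05,0,0,0,0.3],[0,0,-0.05,0,0,0,0.3]]'
python3 -m inch '[[0,0,-0.03,0,0,0,0.3],[0,0,0,0,0,0,0.3]]'
python3 go.py 0.4804 0.3122 0.21 14
```

```text
clock: 12.15
position: [0.476, -0.0959, 0.0114]
tool_rot: [3.142, -0.0, 0.209]
force: [-0.1, -0.6, -2.1]
grip_width: 0.0292
finger_force: 40.5
clock: 12.45
position: [0.476, -0.0959, 0.0114]
tool_rot: [3.142, -0.0, 0.209]
force: [0.0, -0.2, 0.2]
grip_width: 0.0469
finger_force: 0.0
clock: 12.95
position: [0.4754, -0.0958, 0.1836]
tool_rot: [-3.141, 0.0, 0.209]
force: [0.4, 0.3, 0.3]
grip_width: 0.0601
finger_force: 0.0
clock: 13.15
position: [0.4776, -0.0962, 0.2157]
tool_rot: [3.139, -0.006, 0.208]
force: [0.5, 0.2, -0.8]
grip_width: 0.0599
finger_force: 0.0
t 13.15 pos [ 0.4776 -0.0962  0.2157] shift [ 0.0872 -0.399   0.0052] turn [ 0.0028 -0.0061 -0.036 ] q [ 0.33  0.33 -0.31  1.96  0.14  0.86 -1.42] F [ 0.5  0.2 -0.8] w 0.0599 0.0
```

```bash
python3 -m inch '[[0.01,-0.044,0,0,0,0,0.1],[0.01,-0.044,0,0,0,0,0.1],[0.01,-0.044,0,0,0,0,0.1],[0.01,-0.044,0,0,0,0,0.1],[0.01,-0.044,0,0,0,0,0.1]]'
python3 -m inch '[[0.009,-0.044,0,0,0,0,0.1],[0.009,-0.044,0,0,0,0,0.1],[0.009,-0.044,0,0,0,0,0.1],[0.009,-0.044,0,0,0,-0.1,0.1],[0,0,0,0,0,-0.1,0.1]]'
python3 -m inch '[[0,0,0,0,0,-0.1,0.1],[0,0,0,0,0,-0.1,0.1],[0,0,0,0,0,0,0.1],[0,0,0,0,0,0,0.1]]'
python3 go.py 0.4804 0.3122 0.086 34.5; python3 -c "
from h import *; save('side','s4.png'); save('top','t4.png')
a=cv2.imread('pics/s4.png')[160:280,260:420]; b=cv2.imread('pics/t4.png')[150:270,280:440]
cv2.imwrite('pics/c4.png',cv2.resize(np.hstack([a,b]),(800,300),interpolation=cv2.INTER_CUBIC))"
```

```text
clock: 13.65
position: [0.4787, 0.1313, 0.2112]
tool_rot: [3.141, 0.0, 0.209]
force: [0.9, -0.3, 0.4]
grip_width: 0.0769
finger_force: 0.0
clock: 14.15
position: [0.4759, 0.3155, 0.211]
tool_rot: [-3.139, -0.0, 0.419]
force: [0.2, -0.9, 0.2]
grip_width: 0.077
finger_force: 0.0
clock: 14.55
position: [0.4779, 0.309, 0.2111]
tool_rot: [-3.141, 0.001, 0.606]
force: [-0.3, -0.4, -0.3]
grip_width: 0.0768
finger_force: 0.0
t 14.55 pos [0.4779 0.309  0.2111] shift [ 0.0039 -0.0012  0.1251] turn [-0.0001  0.0005  0.0034] q [-0.31  0.5  -0.51  1.75  0.28  0.97 -1.9 ] F [-0.3 -0.4 -0.3] w 0.0768 0.0
```

View pics/c4.png

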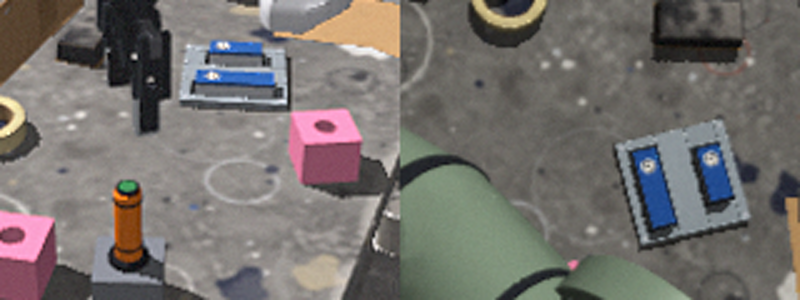

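Both bars lie in their slots. The long bar's ring is at about (379,216) in the top view and (343,190) in the side view. I measure the ring precisely and check the gauge against the tool.

```bash
python3 - <<'E'
from h import *
np.set_printoptions(precision=4,suppress=True)
res={}
for n,f in(("top","pics/t4.png"),("side","pics/s4.png")):
    im=cv2.imread(f); hsv=cv2.cvtColor(im,cv2.COLOR_BGR2HSV)
    m=cv2.inRange(hsv,(105,130,90),(125,255,255))
    m[:140]=0;m[250:]=0;m[:,:330]=0;m[:,430:]=0
    mc=cv2.morphologyEx(m,cv2.MORPH_CLOSE,np.ones((7,7)))
    k,lab,st,_=cv2.connectedComponentsWithStats(mc)
    for i in range(1,k):
        if st[i,4]<60: continue
        ys,xs=np.where(lab==i)
        px=np.concatenate([np.c_[xs+a,ys+b] for a in(-.5,.5) for b in(-.5,.5)])
        w=toplane(n,px,.028)[:,:2].astype(np.float32); c,sz,a=cv2.minAreaRect(w)
        hy,hx=np.where((lab==i)&(m==0))
        x0,y0,x1,y1=st[i,0],st[i,1],st[i,0]+st[i,2],st[i,1]+st[i,3]
        print(n,i,"rect",np.array(c),np.array(sz),a,"ring",toplane(n,[[hx.mean(),hy.mean()]],.028)[0,:2],len(hx),"px",hx.mean(),hy.mean())
    print([ (np.round(d["xy"],1),round(d["score"],2), toplane(n,[d["xy"]],.028)[0,:2]) for d in landmark_of("bar_long_spot",n)])
    print([ (np.round(d["xy"],1),round(d["score"],2), toplane(n,[d["xy"]],.105)[0,:2]) for d in landmark_of("gauge_grip",n)])
im=cv2.imread("pics/s4.png"); hsv=cv2.cvtColor(im,cv2.COLOR_BGR2HSV)
o=cv2.inRange(hsv,(3,150,60),(18,255,255)); o[:200]=0;o[275:]=0;o[:,:290]=0;o[:,335:]=0
ys,xs=np.where(o>0); print("orange",xs.min(),xs.max(),ys.min(),ys.max(),xs.mean(),ys.mean(), toplane("side",[[xs.mean(),ys.mean()]],.055+.043)[0])
p=telemetry.observe()["position"]; print("tcp px",proj("side",[p]))
E
```

```text
top 1 rect [ 0.4746 -0.0958] [0.1032 0.0344] 11.614477157592773 ring [ 0.5021 -0.0904] 36 px 378.97222222222223 215.91666666666666
top 2 rect [ 0.4916 -0.175 ] [0.0718 0.034 ] 11.448260307312012 ring [ 0.5096 -0.1719] 39 px 404.15384615384613 212.94871794871796
[(array([381.7, 215.4]), 0.84, array([ 0.5036, -0.0993]))]
[(array([384.5, 227.2]), 0.32, array([ 0.4551, -0.0933]))]
side 1 rect [ 0.4939 -0.1756] [0.0735 0.0365] 10.525697708129883 ring [ 0.5109 -0.1744] 17 px 348.6470588235294 177.94117647058823
side 2 rect [ 0.4754 -0.0965] [0.1013 0.0364] 11.63300609588623 ring [ 0.5049 -0.0937] 21 px 344.3809523809524 189.66666666666666
[(array([341.8, 188.6]), 0.67, array([ 0.5145, -0.0979]))]
[(array([313.2, 246.9]), 0.59, array([0.476 , 0.3119])), (array([293.5, 178.5]), 0.4, array([0.6348, 0.0162]))]
orange 306 316 235 264 310.5893536121673 250.6235741444867 [0.4803 0.3183 0.098 ]
tcp px [[312.1642 207.1284]]
```

```bash
python3 -m inch '[[0.0039,-0.0012,0.03,0,0,0,0.1],[0,0,0.035,0,0,0,0.1],[0,0,0.03,0,0,0,0.1],[0,0,0.025,0,0,0,0.1],[0,0,0.005,0,0,0,0.1]]'
python3 -m inch '[[0,0,0,0,0,0,0.1],[0,0,0,0,0,0,0.1]]'
python3 go.py 0.4804 0.3122 0.086 34.5
```

```text
clock: 15.35
position: [0.4794, 0.3117, 0.0839]
tool_rot: [-3.142, 0.004, 0.609]
force: [-0.3, 0.4, 0.9]
grip_width: 0.0769
finger_force: 0.0
clock: 15.55
position: [0.481, 0.313, 0.0876]
tool_rot: [-3.142, -0.001, 0.609]
force: [-0.3, 0.9, 0.6]
grip_width: 0.0771
finger_force: 0.0
t 15.55 pos [0.481  0.313  0.0876] shift [-0.0009  0.0003  0.0016] turn [-0.     -0.0015  0.0064] q [-0.37  0.66 -0.44  1.83  0.4   0.73 -1.99] F [-0.3  0.9  0.6] w 0.0771 0.0
```

```bash
python3 -m inch '[[0,0,0,0,0,0,0.4],[0,0,0,0,0,0,0.6],[0,0,0,0,0,0,1],[0,0,0,0,0,0,1],[0,0,0,0,0,0,1]]' 60
python3 go.py 0.4804 0.3122 0.17 34.5
python3 -m inch '[[0,0,0,0,0,0,1],[0,0,-0.015,0,0,0,1],[0,0,-0.02,0,0,0,1],[0,0,-0.02,0,0,0,1],[0,0,-0.02,0,0,0,1]]'
python3 -m inch '[[0,0,-0.02,0,0,0,1],[0,0,-0.02,0,0,0,1],[0,0,0,0,0,0,1],[0,0,0,0,0,0,1]]'
python3 go.py 0.5029 -0.0905 0.20 34.5; python3 - <<'E'
from h import *
save('side','s5.png'); save('top','t5.png')
a=cv2.imread('pics/s5.png')[150:270,240:400]
cv2.imwrite('pics/c5.png',cv2.resize(a,(800,600),interpolation=cv2.INTER_CUBIC))
E
```

```text
clock: 16.05
position: [0.4808, 0.3125, 0.0869]
tool_rot: [3.141, -0.001, 0.609]
force: [-0.8, -2.1, 7.6]
grip_width: 0.0242
finger_force: 58.4
t 16.05 pos [0.4808 0.3125 0.0869] shift [-0.0005  0.     -0.0831] turn [ 0.0003 -0.0006  0.0064] q [-0.37  0.66 -0.44  1.83  0.4   0.73 -1.99] F [-0.8 -2.1  7.6] w 0.0242 58.4
clock: 16.55
position: [0.4804, 0.3126, 0.1631]
tool_rot: [-3.141, -0.0, 0.609]
force: [0.1, 0.3, -2.3]
grip_width: 0.0247
finger_force: 58.9
clock: 16.95
position: [0.4805, 0.3124, 0.2018]
tool_rot: [3.142, -0.001, 0.609]
force: [0.1, 0.3, -1.7]
grip_width: 0.0249
finger_force: 58.9
t 16.95 pos [0.4805 0.3124 0.2018] shift [-0.212   0.3434  0.0017] turn [ 0.0001 -0.0007  0.0065] q [-0.32  0.51 -0.5   1.75  0.29  0.95 -1.9 ] F [ 0.1  0.3 -1.7] w 0.0249 58.9
```

View pics/c5.png

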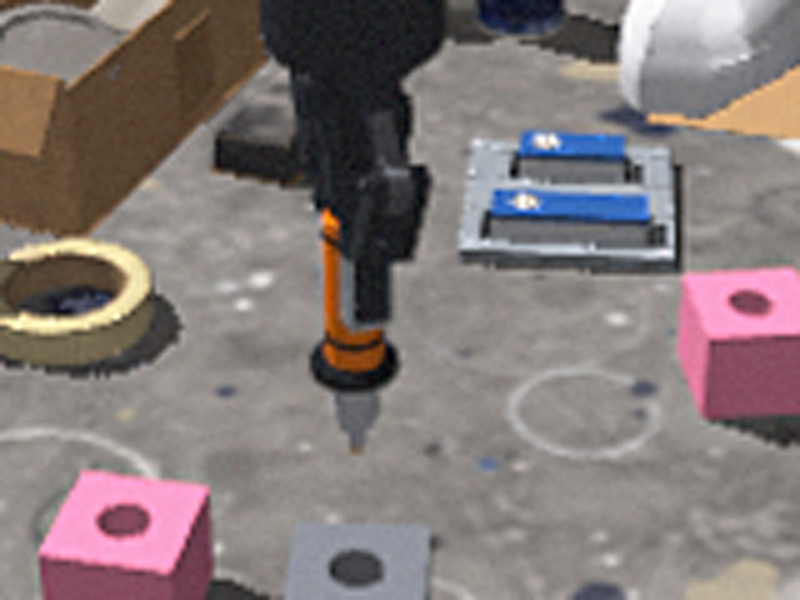

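The gauge is held upright and its tip shows at about side (311,240). I compare that with the projected tip, then carry it over.

```bash
python3 - <<'E'
from h import *
p=telemetry.observe()["position"]; t=p-[0,0,.0767]
print(proj("side",[t]), (np.array([356,453])+.5)/5-.5+[240,150])
E
python3 -m inch '[[-0.025,0.04,0,0,0,0,1],[-0.025,0.04,0,0,0,0,1],[-0.025,0.04,0,0,0,0,1],[-0.025,0.04,0,0,0,0,1],[-0.025,0.04,0,0,0,0,1]]'
python3 -m inch '[[-0.025,0.04,0,0,0,0,1],[-0.025,0.04,0,0,0,0,1],[-0.025,0.04,0,0,0,0,1],[-0.012,0.023,0,0,0,0,1],[0,0,0,0,0,0,1]]'
python3 -m inch '[[0,0,0,0,0,0,1],[0,0,0,0,0,0,1]]'
python3 go.py 0.5029 -0.0905 0.125 34.5
```

```text
[[311.32013951 239.99517113]] [310.8 240.2]
clock: 17.55
position: [0.4917, 0.0751, 0.2007]
tool_rot: [-3.141, 0.001, 0.609]
force: [1.1, -1.1, -1.5]
grip_width: 0.0245
finger_force: 59.2
clock: 18.05
position: [0.5022, -0.0941, 0.2004]
tool_rot: [-3.141, 0.002, 0.603]
force: [-0.8, 1.2, -1.9]
grip_width: 0.0245
finger_force: 59.1
clock: 18.25
position: [0.5026, -0.0889, 0.201]
tool_rot: [-3.141, 0.0, 0.61]
force: [-0.3, 0.1, -1.6]
grip_width: 0.0248
finger_force: 59.1
t 18.25 pos [ 0.5026 -0.0889  0.201 ] shift [-0.0006  0.0016  0.076 ] turn [-0.0009  0.0002  0.008 ] q [ 0.4   0.41 -0.44  1.91  0.22  0.87 -1.12] F [-0.3  0.1 -1.6] w 0.0248 59.1
```

```bash
python3 -m inch '[[-0.0006,0.0016,0.03,0,0,0,1],[0,0,0.03,0,0,0,1],[0,0,0.028,0,0,0,1],[0,0,0,0,0,0,1],[0,0,0,0,0,0,1]]'
python3 -m inch '[[0,0,0,0,0,0,1]]'
python3 go.py 0.5029 -0.0905 0.105 34.5; python3 - <<'E'
from h import *
save('side','s6.png'); save('top','t6.png')
a=cv2.imread('pics/s6.png')[150:210,310:390];b=cv2.imread('pics/t6.png')[180:240,350:430]
cv2.imwrite('pics/c6.png',cv2.resize(np.vstack([a,b]),(800,1200),interpolation=cv2.INTER_CUBIC)[:600])
p=telemetry.observe()["position"]; print("tip expected",proj("side",[p-[0,0,.0767]]),"spot expected",proj("side",[[.5029,-.0905,.028]]))
E
```

```text
clock: 18.75
position: [0.5033, -0.0908, 0.1138]
tool_rot: [-3.141, 0.0, 0.61]
force: [0.4, -0.2, -1.4]
grip_width: 0.0248
finger_force: 59.2
clock: 18.85
position: [0.504, -0.0914, 0.1147]
tool_rot: [3.14, -0.001, 0.609]
force: [-0.9, 0.5, -0.8]
grip_width: 0.0246
finger_force: 59.2
t 18.85 pos [ 0.504  -0.0914  0.1147] shift [-0.0004 -0.0013  0.0097] turn [ 0.0012 -0.0013  0.0073] q [ 0.36  0.53 -0.39  1.98  0.31  0.68 -1.19] F [-0.9  0.5 -0.8] w 0.0246 59.2
tip expected [[344.61721355 187.31887459]] spot expected [[344.72787674 190.23938117]]
```

View pics/c6.png

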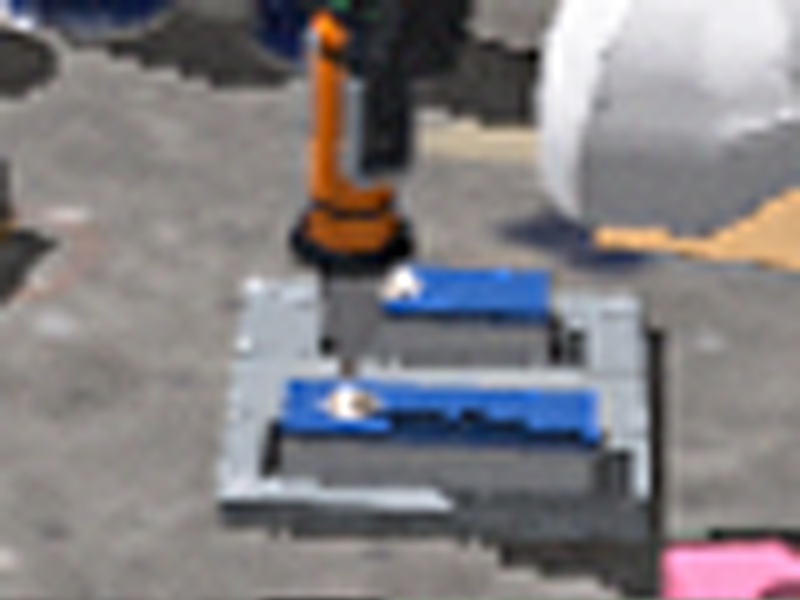

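The tip (crop 348,375) stands about 8 mm over the ring centre (350,402) and is lined up with it. I go down in small steps and watch the force.

```bash
cat > f.py <<'E'
from h import *
v=[]
for i in range(8):
    s=telemetry.observe(); v.append(np.r_[s["force"],s["position"]]); grab_frame("side")
print(np.round(np.mean(v,0),4),np.round(np.std(v,0),4), s["clock"])
E
python3 f.py
python3 -m inch '[[0,0,0.004,0,0,0,1],[0,0,0.003,0,0,0,1],[0,0,0,0,0,0,1]]'; python3 f.py
python3 -m inch '[[0,0,0.003,0,0,0,1],[0,0,0,0,0,0,1]]'; python3 f.py
```

```text
[-0.3792  0.2403 -1.384   0.5035 -0.0918  0.114 ] [3.872e-01 5.278e-01 5.394e-01 2.000e-04 0.000e+00 4.000e-04] 19.3
clock: 19.65
position: [0.5029, -0.0917, 0.1057]
tool_rot: [-3.141, 0.001, 0.609]
force: [-0.4, 0.3, -0.6]
grip_width: 0.0244
finger_force: 59.2
[-0.2755  0.0193 -1.2831  0.5031 -0.0917  0.1062] [2.788e-01 4.320e-01 5.295e-01 1.000e-04 0.000e+00 2.000e-04] 20.0
clock: 20.25
position: [0.5033, -0.0918, 0.1031]
tool_rot: [3.142, -0.0, 0.609]
force: [1.2, 0.0, -0.0]
grip_width: 0.0247
finger_force: 59.2
[ 0.8273 -0.4054  0.0042  0.5033 -0.0918  0.1033] [2.943e-01 4.016e-01 2.597e-01 0.000e+00 0.000e+00 1.000e-04] 20.6
```

```bash
python3 -m inch '[[0,0,0.002,0,0,0,1],[0,0,0.0015,0,0,0,1],[0,0,0,0,0,0,1],[0,0,0,0,0,0,1]]'; python3 f.py; python3 go.py 0.503 -0.0918 0.0998 34.9
```

```text
clock: 21.05
position: [0.5032, -0.0918, 0.0998]
tool_rot: [3.142, -0.0, 0.609]
force: [1.7, -0.7, 1.3]
grip_width: 0.025
finger_force: 59.4
[ 1.4321 -0.5583  1.8779  0.5032 -0.0918  0.0999] [0.3342 0.3862 0.5245 0.     0.     0.    ] 21.4
t 21.45 pos [ 0.5032 -0.0918  0.0998] shift [-0.0002 -0.0001  0.    ] turn [ 0.     -0.     -0.0004] q [ 0.35  0.56 -0.38  1.99  0.33  0.65 -1.2 ] F [ 1.1 -0.5  0.2] w 0.0246 59.4
```

```bash
python3 - <<'E'
from h import *
for f in("s4","fin"):
    im=cv2.imread("pics/s4.png") if f=="s4" else save("side","fin.png")[:,:,::-1]
    m=cv2.inRange(cv2.cvtColor(np.ascontiguousarray(im),cv2.COLOR_BGR2HSV),(105,130,60),(125,255,255)); m[:185]=0;m[205:]=0;m[:,:330]=0;m[:,380:]=0
    print(cv2.boundingRect(m))
s=telemetry.observe(); print(s["clock"],s["force"])
print(bot.job_done())
E
```

```text
(338, 188, 32, 7)
(338, 188, 31, 7)
21.5 [ 1.58830211 -1.03184953  1.11706796]
the job is handed in; nothing more can be done
None
```

I handed the job in at 21.5 s: both bars lie in their matching slots, and the gauge is still held upright on the long bar's ring, within about 1–2 mm of the dot. The tip is pressed in about 5 mm by position and about 6 mm by force.

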